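# Turn the draining dish over onto the balance

## Robot

A 6-joint arm with a two-finger parallel gripper is mounted at the origin on the work surface. World frame = base frame: x ahead of the robot, y to its left, z up, the work surface at z = 0. Lengths are in m, angles in rad, forces in N, time in s.
With the tool pointing down it reaches from about 0.425 to 0.95 m from the base axis. Payload 3.5 kg.
Tool frame: the origin (TCP) lies at the very end of the fingers, on their centre line; the grasp point (between the pads) lies 19 mm behind it; z points along the fingers, y is the line along which they close (so a half turn about z gives the same grasp; the last joint's range is limited). The gripper opens to 85 mm and grips with 20 to 120 N. Pads are 22 mm wide; open, the fingers measure 114 mm over their backs; the gripper's body (76 mm by 85 mm) begins 54 mm behind the grasp point. The pads swing forward as they close: fully open they stand 13 mm farther back than shut.
Start: joints at [0.96, 0.286, 1.577, -0, 1.279, -0.15], TCP at [0.3, 0.605, 0.231] pointing down, gripper open.
Joint ranges: [-2.77, 2.77], [-0.9, 2.22], [0.21, 2.48], [-1.53, 4.67], [0.24, 2.81], [-2.84, 2.84]. Speed limits (rad/s): [2.79, 2.79, 3.14, 3.14, 3.14, 3.14].

## Interface

Orientations are given as a unit quaternion [x, y, z, w].
In Python, from plant import ctrl gives the robot as it stands.
- The arm moves only by the tool carry_out, never from a script. Its argument "deltas" is one flat list of numbers, 6 for each row, row after row: the shift along the tool's x, y, z in m, then the turn, a rotation vector about the tool's x, y, z in rad. A call has 1 to 5 rows; each row is the pose to reach, as a shift and turn from the pose commanded when the call began, along the tool's axes at that moment; what a row does not reach only later rows make up. A row lasts 1/8 s, in which the tool goes at most 62.5 mm and 10.7 degrees, less where a joint would pass 70% of its speed; a pose out of reach is approached as far as the arm can. A call with a gripper value outside its range is refused whole. "grip" is the opening in per cent of the stroke, from 0 (shut) to 100 (fully open), set as the call begins (left out, the last holds). The fingers move at their own pace and stop on an object; "grip_force" is the grip in N (left out, the last holds). Time passes only in rows, so rows that repeat a pose let the fingers close. It gives the time, the measured TCP pose, the force, the opening and the grip force at its end, in the units of the state.
- ctrl.get_state(): the state, without advancing time (a new reading comes with each control period).
- ctrl.read_camera(name): name is "scene" or "top" or "wrist"; returns (picture, depth): 420x560x3 uint8, red, green, blue; 420x560 float32, m along the optical axis (not along the pixel's ray), 0 where there is no reading.
- ctrl.camera_model(name): a dict with "intrinsics" (3x3 intrinsics, pixels), "k1" (the pictures are not rectified: a ray, as slopes to the right and down, at radius r is drawn at 1 + k1 r^2 times it, then the intrinsics apply), "extrinsics" (4x4, takes a point from world to camera coordinates); the wrist camera has in their place "hand_eye" (4x4, takes a point from camera to tool coordinates, whose origin is the TCP and whose axes are the flange's). Camera axes: x right, y down, z forward; pixel columns grow to the right and rows downward; lengths in m; the calibration is good to about 2 mm. A picture is of the moment at which its call begins: read the wrist's pose just before it. camera_model takes no time and is no camera call.
- ctrl.sign_off(): hands the job in; it is judged then, once.
Trained networks look in the newest picture that a camera, given by its name, has taken for a name from the list of things; names that differ only in an ending like _2 or _b are one class to them, and where a whole thing is asked for, a point or a joint stands for the part that bears it (a point fixed in the world has none). Each returns a list of dicts, best first, with "score" (0 to 1); they miss things now and then, are a little off and sometimes report something else, mostly with a low value. They report only what shows in the picture. A call takes as long as a camera call. They do not tell look-alikes from the thing itself.
- ctrl.find_in(camera, query): "uv" ([column, row] in pixels, amid what is visible of it).
The state is a dict: "time": time; "qpos": joint angles; "dq": joint speeds; "joint_efforts": joint torques, N m; "eef_pos": TCP position; "tcp_rot": TCP orientation; "contact_force": force on the tool from outside, world axes, zero at the start; "wrist_torque": the same for the moment, N m; "opening": opening from 0.0 (shut) to 1.0 (fully open); "finger_force": force on a finger pad.
Only numpy, scipy, OpenCV 4.12 (cv2) and the standard library are available. Lean on these libraries where they do the work, as an engineer would, in place of code of your own. Each camera call takes 0.05 s, during which the arm holds its last target. There are 200 camera calls.

## Task

The blue weighing dish has been left upside down on the draining rack. Take it off, turn it over and set it, open side up, flat on the middle of the balance's steel pan, then let go. Do not drop it from above the pan, and leave the orange dish on the rack as it is.

Things in the scene. Friction and masses are not known exactly. Their poses are not given: they have to be found in the camera images.
- blue_dish_center (a point): Centre (half-way up) of the blue plastic weighing dish: square, shallow, open, 60 x 60 mm outside, 18 mm deep, walls 3 mm, 45 g. z points out of its open side; x, y are square to its sides. It starts upside down on the rack (open side down against the slope, x up the slope, y level). Grip it across its +y and -y sides. Let go tilted with its lower edge on the pan, it tips flat.
- orange_dish_center (a point): Centre of the orange plastic dish, the same in size, shape, axes and pose as the blue one, on the rack's other support, 130 mm beside it. Not to be moved. Which support holds which colour varies.
- rack: Fixed grey draining rack, 110 x 200 x 8 mm base; origin under its centre, z up. Two supports at y = +65 and -65 mm slope at 50 degrees, falling towards the rack's +x. Each is 34 mm wide, so a dish (centre 59 mm above the bench) overhangs it 13 mm at either side, free for fingers coming down along the slope or from above. A low lip holds the dish's lower edge: lift straight up.
- pan (a point): Centre of the top face of the balance's square steel pan, 150 x 150 mm, level, 62 mm above the bench; z up, x and y along its edges. It is fixed and does not give. The white housing (48 mm high; display 54 mm) reaches from the pan's centre 160 mm towards -x, 90 mm towards +x and 105 mm to either side.
Not all that is in view belongs to the job. What is meant by the part that bears blue_dish_center is not pink, and is the smaller of those in its own colour.

How it is judged:
By the outcome, as a careful person would: the job done as asked, in the order asked, and still so for the second after the job is handed in, with the robot touching nothing.
It also fails if it takes over 43 s, if anything falls off the work surface, if the arm or the gripper's body presses on something with over 40 N, if the wrist force passes 120 N, or if a joint passes its speed limit or range.

## Working session

There is one attempt and no reset: what is moved stays moved. The work goes in short steps, Python scripts to look and compute and a tool call to move; the robot and the scene stay as the last step left them, time stands still between calls to the robot, and variables do not carry over. Pictures are saved under pics/ and viewed, at most 11 in all, crops included, and the job is handed in when it is done.

Besides the shell and the picture viewer there is one more tool, called in YAML: its name, and indented under it one key for each argument. carry_out: Moves the arm, as the interface text tells. Its arguments: {"type":"object","properties":{"deltas":{"type":"array"},"grip":{"type":"number"},"grip_force":{"type":"number"}},"required":["deltas"]}

```bash
ls; mkdir -p pics
cat > h.py <<'E'
import numpy as np, cv2
from plant import ctrl
from scipy.spatial.transform import Rotation as R
np.set_printoptions(precision=4,suppress=True)
def snap(n,f):
    s=ctrl.get_state(); p,d=ctrl.read_camera(n)
    cv2.imwrite(f'pics/{f}.png',p[:,:,::-1]); np.savez(f'{f}.npz',p=p,d=d,pos=s['eef_pos'],rot=s['tcp_rot']); return p,d,s
def pts(n,d,s,uv):
    m=ctrl.camera_model(n);K=np.array(m['intrinsics']);k=m['k1']
    uv=np.atleast_2d(uv).astype(float)
    x=cv2.undistortPoints(uv.reshape(-1,1,2),K,np.array([k,0,0,0.])).reshape(-1,2)
    z=d[uv[:,1].round().astype(int),uv[:,0].round().astype(int)]
    c=np.c_[x*z[:,None],z]
    if n=='wrist':
        H=np.array(m['hand_eye']); t=c@H[:3,:3].T+H[:3,3]
        return t@R.from_quat(s['tcp_rot']).as_matrix().T+np.array(s['eef_pos'])
    E=np.array(m['extrinsics']); return (c-E[:3,3])@E[:3,:3]
E
python3 - <<'E'
from h import *
for n in ['scene','top']:
    p,d,s=snap(n,n+'0')
    for q in ['blue_dish_center','orange_dish_center','rack','pan']:
        for r in ctrl.find_in(n,q)[:4]: print(n,q,r,pts(n,d,s,r['uv']))
print(s['eef_pos'],s['tcp_rot'],s['time'])
a=cv2.imread('pics/scene0.png');b=cv2.imread('pics/top0.png')
E
```

```text
pics
scene blue_dish_center {'uv': [422.9, 145.6], 'score': 0.94} [[0.5406 0.4233 0.0048]]
scene blue_dish_center {'uv': [318.4, 145.8], 'score': 0.7} [[0.352  0.2577 0.0049]]
scene blue_dish_center {'uv': [389.3, 174.6], 'score': 0.65} [[0.5438 0.2615 0.0665]]
scene orange_dish_center {'uv': [341.3, 196.9], 'score': 0.87} [[0.502  0.1435 0.0742]]
scene rack {'uv': [363.6, 198.9], 'score': 0.55} [[0.5228 0.2099 0.0051]]
scene pan {'uv': [231.6, 303.6], 'score': 0.95} [[ 0.4868 -0.1763  0.0624]]
top blue_dish_center {'uv': [150.4, 180.1], 'score': 0.94} [[0.55   0.4346 0.0033]]
top blue_dish_center {'uv': [217.8, 248.6], 'score': 0.76} [[0.3518 0.2419 0.0005]]
top blue_dish_center {'uv': [206.0, 182.4], 'score': 0.69} [[0.5312 0.2633 0.0775]]
top blue_dish_center {'uv': [229.8, 194.0], 'score': 0.68} [[0.5061 0.206  0.0047]]
top orange_dish_center {'uv': [246.4, 191.1], 'score': 0.6} [[0.507  0.155  0.0672]]
top rack {'uv': [226.6, 194.4], 'score': 0.92} [[0.5049 0.2149 0.0065]]
top pan {'uv': [363.6, 204.6], 'score': 0.8} [[ 0.4663 -0.1648  0.0616]]
[0.3    0.6044 0.2307] [ 0.2284  0.9736 -0.0005 -0.0002] 0.25
```

View pics/scene0.png

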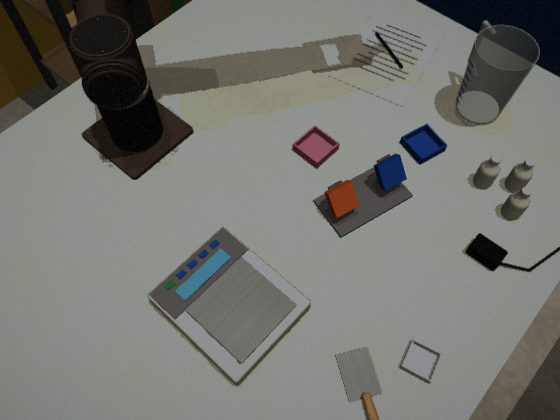

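View pics/top0.png

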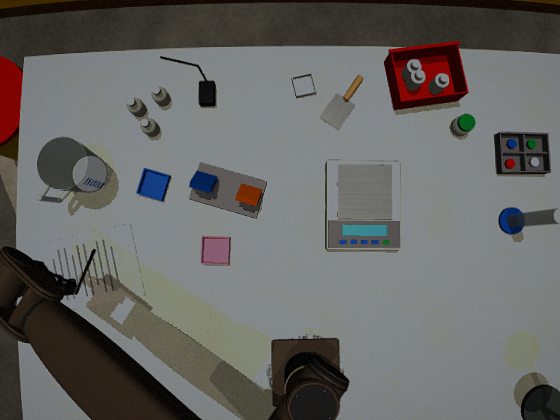

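The things that could be taken for the blue dish are:
- the large blue dish on the bench: scene (423,146), top (150,180)
- the blue dish on the rack: scene (389,174), top (205,182)
- the pink dish: scene (318,146), top (217,248)

I choose the blue dish on the rack, since it is the smaller blue one. Next I'll check it in a crop and fit the planes.

Run:
```python
from h import *
def seg(n,win,lo,hi,smin=120):
    z=np.load(n+'0.npz');p,d=z['p'],z['d']
    hsv=cv2.cvtColor(p,cv2.COLOR_RGB2HSV)
    m=(hsv[...,0]>=lo)&(hsv[...,0]<=hi)&(hsv[...,1]>smin)&(d>0)
    w=np.zeros_like(m);w[win[2]:win[3],win[0]:win[1]]=1;m&=w
    v,u=np.nonzero(m);return pts(n,d,None,np.c_[u,v])
for n,nm,win,lo,hi in [('scene','blue',(370,412,145,200),100,130),('top','blue',(185,222,165,200),100,130),('scene','or',(320,362,170,225),0,20),('top','or',(230,270,175,212),0,20)]:
    P=seg(n,win,lo,hi);c=np.median(P,0);
    for _ in range(6):
        k=np.linalg.norm(P-c,axis=1)<.06
        if _: k&=abs((P-c)@nv)<.004
        Q=P[k]; c=Q.mean(0);nv=np.linalg.svd(Q-c)[2][2]
    nv*=np.sign(nv[2]); print(n,nm,len(P),len(Q),'c',c,'n',nv,'tilt',np.degrees(np.arccos(nv[2])),'az',np.degrees(np.arctan2(nv[1],nv[0])), Q.min(0),Q.max(0))
# pan corners/rack in top
z=np.load('top0.npz');v,u=np.mgrid[100:260,310:420];P=pts('top',z['d'],None,np.c_[u.ravel(),v.ravel()])
k=(P[:,2]>.058)&(P[:,2]<.07);r=cv2.minAreaRect(P[k,:2].astype(np.float32)*1000);print('pan',r,np.median(P[k,2]))
v,u=np.mgrid[150:230,180:280];P=pts('top',z['d'],None,np.c_[u.ravel(),v.ravel()])
k=(P[:,2]>.0055)&(P[:,2]<.2);r=cv2.minAreaRect(P[k,:2].astype(np.float32)*1000);print('rack',r)
im=cv2.imread('pics/scene0.png')[120:240,290:460];im2=cv2.imread('pics/top0.png')[140:260,130:300]
cv2.imwrite('pics/crop.png',cv2.resize(np.hstack([im,im2]),None,fx=2.3,fy=2.3,interpolation=cv2.INTER_CUBIC))
```

```text
scene blue 833 629 c [0.5436 0.2701 0.0654] n [ 0.7285 -0.2192  0.649 ] tilt 49.53389839757017 az -16.744285220215115 [0.5145 0.237  0.039 ] [0.5713 0.3039 0.0896]
top blue 405 289 c [0.5411 0.2726 0.0688] n [ 0.7263 -0.2377  0.645 ] tilt 49.83405129371598 az -18.1257694148712 [0.5149 0.2398 0.042 ] [0.5676 0.305  0.0915]
scene or 859 683 c [0.5057 0.1466 0.0655] n [ 0.7285 -0.2215  0.6482] tilt 49.59432697893558 az -16.911535482466714 [0.4767 0.1136 0.0394] [0.5329 0.1807 0.0895]
top or 420 314 c [0.5034 0.1485 0.068 ] n [ 0.7198 -0.2131  0.6607] tilt 48.65039827500674 az -16.491562859418693 [0.4753 0.1158 0.0396] [0.5323 0.1818 0.0908]
pan ((559.7566528320312, -193.65078735351562), (198.50115966796875, 441.1261901855469), 79.83305358886719) 0.06317980128082021
rack ((519.5935668945312, 207.20077514648438), (282.61358642578125, 225.755615234375), 89.06160736083984)
```

View pics/crop.png

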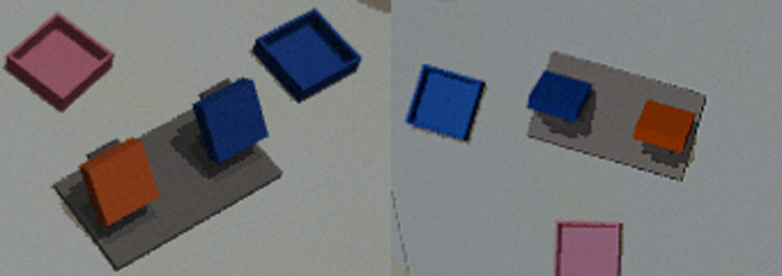

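The crop shows the rack's blue dish at crop (232,118), upside down on the left support. It is plainly smaller than the open blue dish on the bench at (305,55), so the choice holds. Next comes a grasp-orientation and joint feasibility check.

```bash
cat >> h.py <<'E'
def wrist_ik(Rd,q1,p):
    Rw=(R.from_euler('ZY',[q1,p]).inv()*R.from_matrix(Rd)*R.from_euler('Z',-np.pi/2)).as_euler('ZYZ')
    o=[]
    for a,b,c in [Rw,(Rw[0]+np.pi,-Rw[1],Rw[2]+np.pi)]:
        if b>0:
            a=(a+1.53)%(2*np.pi)-1.53; c=(c+np.pi)%(2*np.pi)-np.pi
            o.append((round(a,2),round(b,2),round(c,2)))
    return o
def toolR(az,below,sgn):  # tool z at azimuth az(deg), 'below' deg under horizontal; tool y = sgn*left-of-az
    az,b=np.radians([az,below]); a=np.array([np.cos(az)*np.cos(b),np.sin(az)*np.cos(b),-np.sin(b)])
    y=sgn*np.array([-np.sin(az),np.cos(az),0]); return np.c_[np.cross(y,a),y,a]
E
python3 - <<'E'
from h import *
print(ctrl.get_state()['tcp_rot'], R.from_euler('ZYZYZ',[.96,.286+1.577,0,1.279,-.15+np.pi/2]).as_quat())
for below in (30,40,50):
  for q1 in (.5,.7,.85):
    for p in (1.6,1.9):
      print('grasp',below,q1,p,[wrist_ik(toolR(-17,below,s),q1,p) for s in (1,-1)])
for az in (-40,-20,0,20):
  for p in (1.6,1.9):
      print('place',az,p,[wrist_ik(toolR(az,40,s),-.35,p) for s in (1,-1)])
z=np.load('top0.npz');d=z['d'];hs=cv2.cvtColor(z['p'],cv2.COLOR_RGB2HSV)
# pan by image row/col profile
print(z['p'][180,325:405].mean(1).astype(int)); print(z['p'][155:255,365].mean(1).astype(int))
E
```

```text
Traceback (most recent call last):
  File "scipy/spatial/transform/_rotation.pyx", line 1413, in scipy.spatial.transform._rotation.Rotation.from_euler
ValueError: Expected axis specification to be a non-empty string of upto 3 characters, got ZYZYZ
```

Run:
```python
import cv2
im=cv2.imread('pics/top0.png')[150:260,315:415]
cv2.imwrite('pics/pan.png',cv2.resize(im,None,fx=5,fy=5,interpolation=cv2.INTER_CUBIC))
```

```text
(no output)
```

View pics/pan.png

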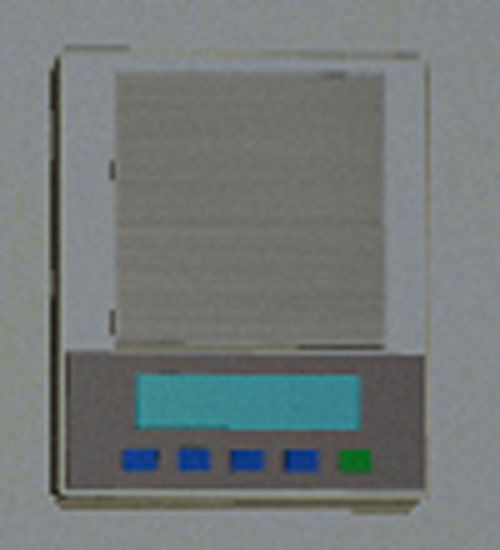

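The pan's corners lie at crop (116,73), (384,73), (384,347) and (116,347), which is columns 338–392 and rows 164.6–219.4 in the top picture. The display is on the robot's side.

Run:
```python
from h import *
for below in (30,40,50):
  for q1 in (.5,.85):
    for p in (1.6,1.9):
      print('grasp',below,q1,p,[wrist_ik(toolR(-17,below,s),q1,p) for s in (1,-1)])
for az in (-40,-20,0,20):
  for p in (1.6,1.9):
      print('place',az,p,[wrist_ik(toolR(az,40,s),-.35,p) for s in (1,-1)])
z=np.load('top0.npz');
c=np.array([(338.2,164.6),(391.8,164.6),(391.8,219.4),(338.2,219.4),(365,192)]);c2=c[4]+(c-c[4])*.9
P=pts('top',z['d'],None,c2);print(P,P[:4].mean(0))
s=ctrl.get_state();print(np.degrees(np.arctan2(*R.from_quat(s['tcp_rot']).as_matrix()[1::-1,0])),s['qpos'])
```

```text
grasp 30 0.5 1.6 [[(np.float64(-0.91), np.float64(0.9), np.float64(-0.43))], [(np.float64(-0.91), np.float64(0.9), np.float64(2.72))]]
grasp 30 0.5 1.9 [[(np.float64(-1.15), np.float64(0.75), np.float64(-0.07))], [(np.float64(-1.15), np.float64(0.75), np.float64(3.07))]]
grasp 30 0.85 1.6 [[(np.float64(-1.02), np.float64(1.19), np.float64(-0.2))], [(np.float64(-1.02), np.float64(1.19), np.float64(2.95))]]
grasp 30 0.85 1.9 [[(np.float64(-1.15), np.float64(1.05), np.float64(0.1))], [(np.float64(-1.15), np.float64(1.05), np.float64(-3.04))]]
grasp 40 0.5 1.6 [[(np.float64(-0.72), np.float64(0.98), np.float64(-0.54))], [(np.float64(-0.72), np.float64(0.98), np.float64(2.6))]]
grasp 40 0.5 1.9 [[(np.float64(-0.9), np.float64(0.77), np.float64(-0.26))], [(np.float64(-0.9), np.float64(0.77), np.float64(2.88))]]
grasp 40 0.85 1.6 [[(np.float64(-0.83), np.float64(1.23), np.float64(-0.26))], [(np.float64(-0.83), np.float64(1.23), np.float64(2.88))]]
grasp 40 0.85 1.9 [[(np.float64(-0.94), np.float64(1.04), np.float64(-0.0))], [(np.float64(-0.94), np.float64(1.04), np.float64(3.14))]]
grasp 50
[... 1112 characters left out ...]
4), np.float64(-2.1))], [(np.float64(0.4), np.float64(0.74), np.float64(1.04))]]
place 0 1.9 [[(np.float64(0.61), np.float64(0.48), np.float64(-2.36))], [(np.float64(0.61), np.float64(0.48), np.float64(0.78))]]
place 20 1.6 [[(np.float64(0.67), np.float64(0.92), np.float64(-2.51))], [(np.float64(0.67), np.float64(0.92), np.float64(0.63))]]
place 20 1.9 [[(np.float64(0.87), np.float64(0.7), np.float64(-2.8))], [(np.float64(0.87), np.float64(0.7), np.float64(0.34))]]
[[ 0.5695 -0.1041  0.0642]
 [ 0.5694 -0.24    0.0586]
 [ 0.4321 -0.2351  0.0616]
 [ 0.4342 -0.1016  0.0591]
 [ 0.501  -0.1697  0.0611]] [ 0.5013 -0.1702  0.0609]
153.59833700740793 [ 0.96    0.2863  1.5767 -0.      1.2786 -0.15  ]
```

```bash
cat >> h.py <<'E'
rx=np.array([np.cos(np.radians(-17)),np.sin(np.radians(-17)),0]);Z=np.array([0,0,1.])
def plan(p1,R1,rows,p0=None,R0=None):
    s=ctrl.get_state(); p0=np.array(s['eef_pos']) if p0 is None else p0; R0=R.from_quat(s['tcp_rot']) if R0 is None else R0
    R1=R.from_matrix(R1); rv=(R0.inv()*R1).as_rotvec()
    print('total mm',1e3*np.linalg.norm(p1-p0),'deg',np.degrees(np.linalg.norm(rv)))
    for i in range(0,rows,5):
        A=R0*R.from_rotvec(rv*i/rows);pa=p0+(p1-p0)*i/rows;o=[]
        for j in range(i+1,min(i+5,rows)+1):
            B=R0*R.from_rotvec(rv*j/rows);pb=p0+(p1-p0)*j/rows
            o+=list(np.r_[A.inv().apply(pb-pa).round(3),(A.inv()*B).as_rotvec().round(3)]+0.)
        print([float(x) for x in o])
def st():
    s=ctrl.get_state();Rm=R.from_quat(s['tcp_rot']).as_matrix();a=Rm[:,2]
    print('t',s['time'],'pos',np.array(s['eef_pos']),'az',np.degrees(np.arctan2(a[1],a[0])).round(1),'below',np.degrees(np.arcsin(-a[2])).round(1),'y',Rm[:,1],'\nq',np.array(s['qpos']),'F',np.array(s['contact_force']),'open',s['opening'],s['finger_force'])
    return s
C=np.array([.5365,.2725,.0595])
E
python3 - <<'E'
from h import *
print(np.array(ctrl.camera_model('wrist')['hand_eye']))
G=toolR(-17,32,1);a=G[:,2]
print(C+.017*a, C+.017*a-.15*a)
plan(C+.017*a-.15*a,G,10)
E
```

```text
[[-0.0003 -0.9445 -0.3285  0.0844]
 [ 1.     -0.0002 -0.0005 -0.0002]
 [ 0.0004 -0.3285  0.9445 -0.1446]
 [ 0.      0.      0.      1.    ]]
[0.5503 0.2683 0.0505] [0.4286 0.3055 0.13  ]
total mm 340.9513536910131 deg 58.69157810838135
[-0.025, -0.021, 0.01, -0.008, -0.101, -0.015, -0.05, -0.042, 0.02, -0.017, -0.202, -0.03, -0.074, -0.063, 0.03, -0.025, -0.303, -0.045, -0.099, -0.084, 0.041, -0.033, -0.404, -0.06, -0.124, -0.105, 0.051, -0.042, -0.505, -0.075]
[-0.015, -0.023, 0.02, -0.008, -0.101, -0.015, -0.031, -0.046, 0.039, -0.017, -0.202, -0.03, -0.046, -0.07, 0.059, -0.025, -0.303, -0.045, -0.062, -0.093, 0.078, -0.033, -0.404, -0.06, -0.077, -0.116, 0.098, -0.042, -0.505, -0.075]
```

carry_out:
  deltas: [-0.025, -0.021, 0.01, -0.008, -0.101, -0.015, -0.05, -0.042, 0.02, -0.017, -0.202, -0.03, -0.074, -0.063, 0.03, -0.025, -0.303, -0.045, -0.099, -0.084, 0.041, -0.033, -0.404, -0.06, -0.124, -0.105, 0.051, -0.042, -0.505, -0.075]
  grip: 100

```text
time: 1.12
eef_pos: [0.3649, 0.4547, 0.1805]
tcp_rot: [0.184, 0.95, -0.037, 0.25]
contact_force: [-0.5, 0.5, 0.2]
opening: 1.0
finger_force: 0.0
```

Run:
```python
from h import *
st()
G=toolR(-17,35,1);a=G[:,2]
plan(C+.017*a-.13*a,G,5)
```

```text
t 1.125 pos [0.3649 0.4547 0.1805] az -19.3 below 60.8 y [0.3685 0.9293 0.0226] 
q [ 0.9201  0.1063  1.9446 -0.5827  1.0043  0.0305] F [-0.4585  0.4826  0.2351] open 0.9996023718632007 0.0
total mm 184.7687891643877 deg 26.193381544176425
[-0.018, -0.023, 0.022, -0.008, -0.09, -0.015, -0.036, -0.046, 0.045, -0.015, -0.18, -0.03, -0.055, -0.069, 0.067, -0.023, -0.27, -0.045, -0.073, -0.092, 0.09, -0.03, -0.359, -0.061, -0.091, -0.115, 0.112, -0.038, -0.449, -0.076]
```

carry_out:
  deltas: [-0.018, -0.023, 0.022, -0.008, -0.09, -0.015, -0.036, -0.046, 0.045, -0.015, -0.18, -0.03, -0.055, -0.069, 0.067, -0.023, -0.27, -0.045, -0.073, -0.092, 0.09, -0.03, -0.36, -0.06, -0.091, -0.115, 0.112, -0.038, -0.45, -0.076]

```text
time: 1.75
eef_pos: [0.4473, 0.2997, 0.1243]
tcp_rot: [0.131, 0.877, -0.068, 0.457]
contact_force: [0.5, -0.9, 0.7]
opening: 1.001
finger_force: 0.0
```

Run:
```python
from h import *
st()
p,d,s=snap('wrist','w1')
for q in ['blue_dish_center','orange_dish_center','rack']:
    for r in ctrl.find_in('wrist',q)[:3]: print(q,r,pts('wrist',d,s,r['uv']))
G=toolR(-17,35,1);a=G[:,2]
plan(C+.017*a-.07*a,G,2)
hs=cv2.cvtColor(p,cv2.COLOR_RGB2HSV);v,u=np.nonzero((hs[...,0]>100)&(hs[...,0]<130)&(hs[...,1]>120)&(d>.05)&(d<.4))
P=pts('wrist',d,s,np.c_[u,v]);k=np.linalg.norm(P-C,axis=1)<.055;P=P[k]
y=np.array([.2924,.9563,0]);uu=-rx*np.cos(np.radians(50))+Z*np.sin(np.radians(50));n=np.cross(uu,y)
for e in (y,uu,n): print(len(P),np.percentile((P-C)@e,[0.5,2,50,98,99.5])*1e3)
```

```text
t 1.75 pos [0.4473 0.2997 0.1243] az -16.9 below 35.0 y [0.2917 0.9565 0.0004] 
q [ 0.7271  0.0724  2.2726 -1.4127  0.787   0.5325] F [ 0.4597 -0.9279  0.6635] open 1.0008052802936096 0.0
blue_dish_center {'uv': [116.8, 34.4], 'score': 0.85} [[0.3793 0.2286 0.006 ]]
blue_dish_center {'uv': [277.5, 217.0], 'score': 0.74} [[0.5163 0.2794 0.0804]]
blue_dish_center {'uv': [448.9, 130.4], 'score': 0.7} [[0.5459 0.4288 0.0057]]
orange_dish_center {'uv': [148.0, 213.6], 'score': 0.65} [[0.4821 0.1756 0.0782]]
rack {'uv': [210.8, 153.3], 'score': 0.66} [[0.52   0.2095 0.0097]]
total mm 60.84254941936236 deg 0.2344513542494617
[-0.001, 0.0, 0.03, -0.001, -0.002, 0.0, -0.001, 0.0, 0.061, -0.001, -0.004, 0.0]
1786 [-27.3077 -26.7561   2.9138  30.7387  31.7748]
1786 [-29.0623 -28.5306  28.4227  30.0958  30.9359]
1786 [-11.1456 -10.6178  -2.9565  11.0164  11.8733]
```

View pics/w1.png

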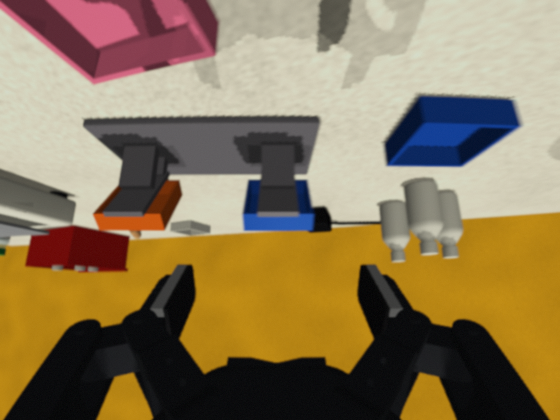

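The wrist view is upside down. The blue dish on its support is at (278,205), midway between the fingers (190 and 360, row 270). The large blue dish at (455,130) and the orange dish at (140,205) are both clear. The close measurement shifts the dish 2 mm along y, so I'll advance.

carry_out:
  deltas: [0, 0.001, 0.025, 0, 0, 0, 0.001, 0.002, 0.05, 0, 0, 0, 0.002, 0.002, 0.075, 0, 0, 0, 0.002, 0.002, 0.095, 0, 0, 0, 0.002, 0.002, 0.1, 0, 0, 0]

```text
time: 2.58
eef_pos: [0.5235, 0.2884, 0.079]
tcp_rot: [0.137, 0.882, -0.074, 0.444]
contact_force: [-0.2, 0.5, -0.9]
opening: 1.001
finger_force: 0.0
```

Run:
```python
from h import *
st()
p,d,s=snap('wrist','w2'); p2,d2,s2=snap('scene','s2')
C2=C+.002*np.array([.29,.956,0]);G=toolR(-17,35,1)
print('remaining in tool',R.from_quat(s['tcp_rot']).inv().apply(C2+.019*G[:,2]+.003*G[:,0]-s['eef_pos']))
im=cv2.imread('pics/s2.png')[110:250,290:460]
cv2.imwrite('pics/v2.png',np.hstack([cv2.resize(cv2.imread('pics/w2.png'),(400,300)),cv2.resize(im,(364,300),interpolation=cv2.INTER_CUBIC)]))
```

```text
t 2.575 pos [0.5235 0.2884 0.079 ] az -18.3 below 36.5 y [ 0.307   0.9517 -0.0092] 
q [ 0.602   0.2498  2.1674 -1.5249  0.6957  0.5923] F [-0.1519  0.464  -0.8725] open 1.0007261571491661 0.0
remaining in tool [ 0.008  -0.0086  0.0446]
```

View pics/v2.png

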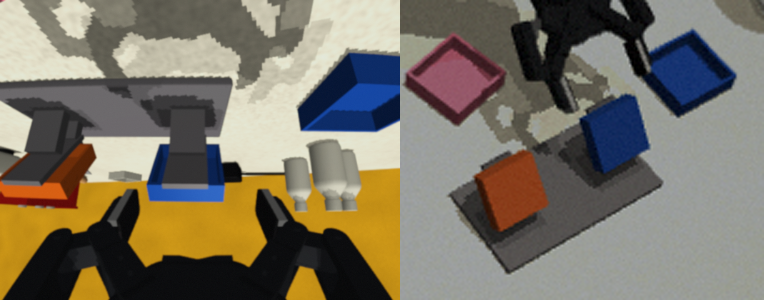

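```bash
cat > kin.py <<'E'
from h import *
from scipy.optimize import least_squares
D=[([.96,.2863,1.5767,0,1.2786,-.15],[.3,.6044,.2307]),([.9201,.1063,1.9446,-.5827,1.0043,.0305],[.3649,.4547,.1805]),([.7271,.0724,2.2726,-1.4127,.787,.5325],[.4473,.2997,.1243]),([.602,.2498,2.1674,-1.5249,.6957,.5923],[.5235,.2884,.0790])]
def rot(q): return R.from_euler('ZYZ',[q[0],q[1]+q[2],q[3]])*R.from_euler('YZ',[q[4],q[5]+np.pi/2])
def fk(q,x):
    L1,L2,d,h,r0,o=x;p=q[1]+q[2]
    r=r0+L1*np.sin(q[1])+L2*np.sin(p)+o*np.cos(p);z=h+L1*np.cos(q[1])+L2*np.cos(p)-o*np.sin(p)
    return np.array([r*np.cos(q[0]),r*np.sin(q[0]),z])+d*rot(q).as_matrix()[:,2]
pri=np.array([.4,.4,.25,.35,0,0])
f=least_squares(lambda x:np.r_[np.concatenate([fk(q,x)-p for q,p in D])*1e3,(x-pri)*2],pri);X=f.x
LO=np.array([-2.77,-.9,.21,-1.53,.24,-2.84]);HI=np.array([2.77,2.22,2.48,4.67,2.81,2.84])
def ik(p,Rm,q0):
    e=lambda q:np.r_[(fk(q,X)-p)*10,(R.from_matrix(Rm).inv()*rot(q)).as_rotvec()]
    b=None
    for s in range(8):
        x0=np.clip(np.array(q0)+(s>0)*np.random.default_rng(s).normal(0,.4,6),LO+.01,HI-.01)
        r=least_squares(e,x0,bounds=(LO,HI))
        if b is None or r.cost<b.cost:b=r
        if b.cost<1e-8:break
    return b.x,b.cost
if __name__=='__main__':
    print(X,np.abs(f.fun[:12]).max(),[ (R.from_quat(ctrl.get_state()['tcp_rot']).inv()*rot(D[3][0])).magnitude()])
    C2=C+.002*np.array([.29,.956,0])
    for b in (35,38,40,42,44,47,50):
        G=toolR(-17,b,1)
        for back in (.1,.05,0): print(b,back,*ik(C2+(.019-back)*G[:,2]+.003*G[:,0],G,D[3][0]))
        G=toolR(-17,b,-1); print('   s-1',*ik(C2+.019*G[:,2]-.003*G[:,0],G,[.6,.2,2.1,-1,.8,2.7]))
    for b in (30,36,40):
      for az in (-20,0,-40): P=toolR(az,b,-1);print('place',b,az,*ik([.501,-.17,.085],P,[-.35,.3,1.8,0,.5,1.57]))
E
python3 kin.py
```

```text
[ 0.4283  0.3818  0.0866 -0.0132  0.1727 -0.0282] 82.72878862162098 [0.0010823435828218307]
35 0.1 [ 0.6621  0.1336  2.2508 -1.4934  0.7376  0.5808] 1.1883892072281904e-20
35 0.05 [ 0.6001  0.2384  2.2062 -1.53    0.693   0.6112] 0.0013049958668939216
35 0 [ 0.544   0.3439  2.1442 -1.53    0.6556  0.6032] 0.006335435838756738
   s-1 [ 0.4917  0.3113  2.0976 -0.8027  0.4101  2.84  ] 0.1212288621336745
38 0.1 [ 0.654   0.1264  2.2344 -1.4039  0.708   0.4933] 5.477617406711727e-26
38 0.05 [ 0.5946  0.2335  2.2067 -1.53    0.6601  0.6042] 1.9237385848973302e-05
38 0 [ 0.5408  0.3414  2.1486 -1.53    0.6239  0.5996] 0.0025556680797074105
   s-1 [ 0.4925  0.3135  2.0983 -0.7818  0.4146  2.84  ] 0.1003462327331289
40 0.1 [ 0.6484  0.1224  2.2232 -1.3408  0.6915  0.4319] 1.6118555054769434e-25
40 0.05 [ 0.5909  0.2303  2.2007 -1.4823  0.6391  0.5583] 6.580609357835805e-20
40 0 [ 0.5387  0.3398  2.1515 -1.53    0.603   0.5978] 0.0009709229104672188
   s-1 [ 0.4931  0.3149  2.0988 -0.7679  0.4181  2.84  ] 0.08752302058147228
42 0.1 [ 0.6425  0.1192  2.2118 -1.2753  0.6776  0.3684] 1.4624107368
[... 1246 characters left out ...]
1.6113] 1.4627443946152133e-29
place 30 0 [-0.3797  0.0728  2.414   2.3754  0.4812 -1.0615] 3.127199122507776e-20
place 30 -40 [-0.2965  0.0405  2.3248 -1.0494  0.24    2.84  ] 0.07565062549361085
place 36 -20 [-0.3238  0.0555  2.4038  3.221   0.2608 -1.6327] 7.495265223526117e-24
place 36 0 [-0.3757  0.0648  2.3936  2.1923  0.3738 -0.8836] 9.857559047466139e-22
place 36 -40 [-0.2965  0.046   2.3259 -1.026   0.24    2.84  ] 0.042396932457147055
place 40 -20 [-0.323   0.0576  2.4013  3.2451  0.24   -1.6557] 0.0013056718689273743
place 40 0 [-0.3728  0.0615  2.3792  2.0091  0.3132 -0.7041] 4.921672170907597e-20
place 40 -40 [-0.2965  0.0496  2.3267 -1.0105  0.24    2.84  ] 0.025614349354636138
```

```bash
python3 - <<'E'
s=open('kin.py').read()
s=s.replace("L1,L2,d,h,r0,o=x","L1,L2,d,h,r0,o,e=x").replace("return np.array([r*np.cos(q[0]),r*np.sin(q[0]),z])","return np.array([r*np.cos(q[0])-e*np.sin(q[0]),r*np.sin(q[0])+e*np.cos(q[0]),z])").replace("pri=np.array([.4,.4,.25,.35,0,0])","pri=np.array([.4,.4,.25,.3,0,0,.1])").replace("'   s-1',","'   s-1',b,")
open('kin.py','w').write(s)
E
python3 kin.py
```

```text
[0.4425 0.5713 0.2492 0.2402 0.0011 0.0209 0.1009] 0.2376838671168391 [0.0010823435828218307]
35 0.1 [ 0.6809  0.1407  2.2497 -1.4874  0.7499  0.5913] 7.426214939274619e-29
35 0.05 [ 0.6075  0.2358  2.1948 -1.53    0.7004  0.6067] 0.0006528864532780157
35 0 [ 0.5422  0.3316  2.1234 -1.53    0.6595  0.5821] 0.0036818927817768876
   s-1 35 [ 0.402   0.2223  2.1245 -0.8446  0.3849  2.84  ] 0.08050700482178834
38 0.1 [ 0.6619  0.1173  2.24   -1.3954  0.7141  0.4895] 1.0948078082016829e-21
38 0.05 [ 0.592   0.2173  2.2024 -1.5153  0.6594  0.5785] 1.200493344227995e-20
38 0 [ 0.5295  0.318   2.1343 -1.53    0.6198  0.5704] 0.001001565023906301
   s-1 38 [ 0.4051  0.2267  2.1189 -0.827   0.3981  2.84  ] 0.0630677602151121
40 0.1 [ 0.6487  0.1037  2.2323 -1.3294  0.694   0.4174] 1.8634154620986414e-30
40 0.05 [ 0.5818  0.2056  2.1961 -1.4489  0.6362  0.5083] 6.246234258411955e-23
40 0 [ 0.5211  0.3095  2.1413 -1.53    0.5939  0.5634] 0.00014721597623400842
   s-1 40 [ 0.4071  0.2297  2.115  -0.8152  0.4074  2.84  ] 0.052643313805379836
42 0.1 [ 0.6352  0.0917  2.2238 -1.26    0.6771  0.3423]
[... 1262 characters left out ...]
.24   -0.6125] 0.023601362917968122
place 30 0 [-0.8609  0.0012  2.48    1.664   0.7527 -0.7203] 0.0042117962977705195
place 30 -40 [-0.4177 -0.0829  2.4058 -1.1136  0.24    2.84  ] 0.05156861692280367
place 36 -20 [-0.629  -0.0991  2.48    1.7737  0.24   -0.4021] 0.00842699164168449
place 36 0 [-0.8162 -0.0492  2.48    1.5841  0.6368 -0.5962] 0.0005533105938608853
place 36 -40 [-0.4182 -0.0777  2.4033 -1.0984  0.24    2.84  ] 0.0241936053051492
place 40 -20 [-0.633  -0.1089  2.48    1.6499  0.24   -0.281 ] 0.002747430420515455
place 40 0 [-0.7907 -0.0715  2.4741  1.5071  0.5772 -0.5002] 2.755584405094551e-26
place 40 -40 [-0.4185 -0.0742  2.4016 -1.0885  0.24    2.84  ] 0.011694429306072838
```

```bash
cat > srch.py <<'E'
import kin; from kin import *
kin.LO=LO+.04;kin.HI=HI-.04
th=6
for b in (28,32,36,40):
  psi=np.radians(b-th); zc=.062+.009*np.cos(psi)+.03*np.sin(psi)
  for az in range(-180,180,15):
    P=toolR(az,b,-1); t=np.array([.501,-.17,zc])+.019*P[:,2]
    best=ik(t,P,[-.35,.1,2.2,.8,.6,.8])
    if best[1]<1e-6: print(b,az,best[0].round(2))
E
python3 srch.py
```

```text
28 -180 [-0.38  0.72  1.55 -0.35  1.9  -1.87]
28 -165 [-0.31  0.69  1.6  -0.52  1.82 -2.01]
28 -150 [-0.25  0.65  1.67 -0.67  1.72 -2.12]
28 -135 [-0.2   0.59  1.76 -0.83  1.59 -2.2 ]
28 -60 [-0.24  0.19  2.36  4.35  0.75 -2.2 ]
28 15 [-0.9   0.15  2.41  1.61  0.95 -0.9 ]
28 30 [-0.94  0.23  2.3   1.36  1.11 -0.89]
28 45 [-0.93  0.32  2.18  1.15  1.27 -0.9 ]
28 60 [-0.91  0.4   2.06  0.98  1.41 -0.94]
28 75 [-0.86  0.49  1.93  0.82  1.55 -0.99]
28 90 [-0.8   0.56  1.82  0.66  1.67 -1.06]
28 105 [-0.74  0.62  1.72  0.51  1.78 -1.16]
28 120 [-0.67  0.67  1.63  0.35  1.87 -1.28]
28 135 [-0.59  0.71  1.57  0.18  1.93 -1.42]
28 150 [-0.52  0.73  1.53  0.    1.96 -1.57]
28 165 [-0.45  0.73  1.53 -0.18  1.95 -1.72]
32 -180 [-0.38  0.68  1.57 -0.33  1.85 -1.87]
32 -165 [-0.32  0.65  1.62 -0.49  1.77 -2.01]
32 -150 [-0.26  0.61  1.69 -0.64  1.66 -2.13]
32 -135 [-0.21  0.56  1.78 -0.79  1.54 -2.22]
32 15 [-0.88  0.11  2.4   1.54  0.88 -0.81]
32 30 [-0.92  0.2   2.3   1.3   1.06 -0.82]
32 45 [-0.92  0.28  2.18  1.11  1.22 -0.85]
32 60 [-0.89  0.37  2.06  0.94  1.37 -0.9 ]
32 75 [-0.85  0.45  1.
[... 981 characters left out ...]
66  1.58 -0.16  1.83 -1.72]
40 -180 [-0.39  0.61  1.63 -0.3   1.73 -1.88]
40 -165 [-0.33  0.58  1.67 -0.44  1.66 -2.02]
40 -150 [-0.28  0.54  1.73 -0.58  1.56 -2.15]
40 -135 [-0.23  0.49  1.82 -0.72  1.44 -2.26]
40 15 [-0.84  0.06  2.38  1.35  0.77 -0.6 ]
40 30 [-0.87  0.14  2.29  1.17  0.96 -0.66]
40 45 [-0.88  0.22  2.18  1.01  1.13 -0.74]
40 60 [-0.86  0.31  2.07  0.86  1.27 -0.82]
40 75 [-0.82  0.39  1.96  0.72  1.41 -0.91]
40 90 [-0.77  0.45  1.86  0.58  1.53 -1.02]
40 105 [-0.71  0.51  1.77  0.44  1.63 -1.13]
40 120 [-0.65  0.56  1.7   0.3   1.71 -1.27]
40 135 [-0.59  0.6   1.65  0.15  1.76 -1.41]
40 150 [-0.52  0.62  1.61  0.    1.78 -1.57]
40 165 [-0.45  0.62  1.61 -0.15  1.77 -1.73]
```

Run:
```python
from h import *
C2=C+.002*np.array([.29,.956,0]);G=toolR(-17,45,1)
plan(C2+(.019-.065)*G[:,2]+.003*G[:,0],G,3)
```

```text
total mm 22.071915474004875 deg 8.55758072194529
[0.0, -0.003, -0.007, -0.006, 0.049, -0.001, 0.0, -0.006, -0.013, -0.012, 0.099, -0.001, 0.001, -0.009, -0.02, -0.018, 0.148, -0.002]
```

carry_out:
  deltas: [0, -0.003, -0.007, -0.006, 0.049, -0.001, 0, -0.006, -0.013, -0.012, 0.1, -0.001, 0.001, -0.009, -0.02, -0.018, 0.148, -0.002, 0.001, -0.009, -0.02, -0.018, 0.148, -0.002]

```text
time: 3.18
eef_pos: [0.5035, 0.2845, 0.0905]
tcp_rot: [0.137, 0.913, -0.056, 0.379]
contact_force: [-0.3, 0.0, 0.4]
opening: 0.999
finger_force: 0.0
```

Run:
```python
from h import *
st()
C2=C+.002*np.array([.29,.956,0]);G=toolR(-17,45,1)
plan(C2+.019*G[:,2]+.003*G[:,0],G,5)
```

```text
t 3.175 pos [0.5035 0.2845 0.0905] az -16.9 below 44.9 y [0.2924 0.9563 0.001 ] 
q [ 0.573   0.1478  2.1897 -1.2311  0.6108  0.2896] F [-0.3201  0.0075  0.4077] open 0.9985002265952023 0.0
total mm 65.69450380452632 deg 0.10936274748381979
[0.0, 0.0, 0.013, 0.0, 0.0, 0.0, 0.0, 0.0, 0.026, 0.0, 0.001, 0.0, 0.0, 0.0, 0.039, 0.0, 0.001, 0.0, 0.0, 0.0, 0.053, 0.001, 0.001, -0.001, 0.0, 0.0, 0.066, 0.001, 0.002, -0.001]
```

Exactly on target. Now I'll go in.

carry_out:
  deltas: [0, 0, 0.018, 0, 0, 0, 0, 0, 0.034, 0, 0, 0, 0, 0, 0.048, 0, 0, 0, 0, 0, 0.058, 0, 0, 0, 0, 0, 0.065, 0, 0, 0]

```text
time: 3.8
eef_pos: [0.5475, 0.2704, 0.0425]
tcp_rot: [0.136, 0.914, -0.057, 0.378]
contact_force: [1.2, -0.4, 0.1]
opening: 1.001
finger_force: 0.0
```

Run:
```python
from h import *
st()
p,d,s=snap('wrist','w3'); p2,d2,s2=snap('scene','s3')
im=cv2.imread('pics/s3.png')[110:250,290:460]
cv2.imwrite('pics/v3.png',np.hstack([cv2.resize(cv2.imread('pics/w3.png'),(400,300)),cv2.resize(im,(364,300),interpolation=cv2.INTER_CUBIC)]))
```

```text
t 3.8 pos [0.5475 0.2704 0.0425] az -17.1 below 45.0 y [ 0.2926  0.9562 -0.0013] 
q [ 0.5003  0.2915  2.1349 -1.3919  0.5404  0.4184] F [ 1.2389 -0.3847  0.08  ] open 1.001425670428167 0.0
```

View pics/v3.png

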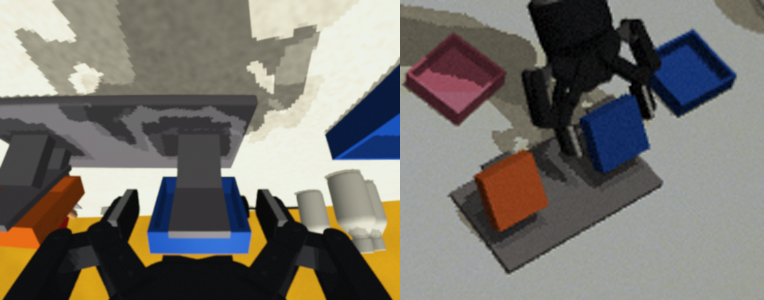

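The fingers straddle the blue dish, with the dish centred between them at left view (200,215). I'll close gently.

carry_out:
  deltas: [0, 0, 0, 0, 0, 0, 0, 0, 0, 0, 0, 0, 0, 0, 0, 0, 0, 0, 0, 0, 0, 0, 0, 0, 0, 0, 0, 0, 0, 0]
  grip: 0
  grip_force: 30

```text
time: 4.53
eef_pos: [0.5472, 0.2709, 0.0435]
tcp_rot: [0.136, 0.914, -0.057, 0.379]
contact_force: [-5.4, 1.8, 4.9]
opening: 0.701
finger_force: 32.7
```

Run:
```python
from h import *
s=st()
# lift 80 mm straight up, in tool axes
print(R.from_quat(s['tcp_rot']).inv().apply([0,0,.08]))
```

```text
t 4.525 pos [0.5472 0.2709 0.0435] az -17.0 below 45.0 y [ 0.2922  0.9563 -0.0006] 
q [ 0.5012  0.2894  2.1353 -1.3904  0.5409  0.4173] F [-5.4012  1.7634  4.9092] open 0.7013750724085439 32.68311830906896
[-0.0566 -0.     -0.0566]
```

Gripped: the opening is 0.70, which is 60 mm. Lifting straight up.

carry_out:
  deltas: [-0.007, 0, -0.007, 0, 0, 0, -0.02, 0, -0.02, 0, 0, 0, -0.036, 0, -0.036, 0, 0, 0, -0.055, 0, -0.055, 0, 0, 0, -0.075, 0, -0.075, 0, 0, 0]

```text
time: 5.15
eef_pos: [0.547, 0.2702, 0.1491]
tcp_rot: [0.137, 0.914, -0.057, 0.378]
contact_force: [0.9, 0.9, -0.4]
opening: 0.697
finger_force: 33.1
```

Run:
```python
from kin import *
s=st()
p2,d2,s2=snap('scene','s4')
im=cv2.imread('pics/s4.png')[80:250,270:460]
cv2.imwrite('pics/v4.png',cv2.resize(im,None,fx=2.5,fy=2.5,interpolation=cv2.INTER_CUBIC))
hs=cv2.cvtColor(p2,cv2.COLOR_RGB2HSV);v,u=np.nonzero((hs[...,0]>100)&(hs[...,0]<130)&(hs[...,1]>120)&(d2>0))
P=pts('scene',d2,None,np.c_[u,v])-s['eef_pos'];P=P[np.linalg.norm(P,axis=1)<.06]
T=R.from_quat(s['tcp_rot']).inv().apply(P);print('blue in tool mm',len(T),np.percentile(T,[1,50,99],axis=0)*1e3)
# path: at each pitch angle (about tool y), keep a safe height; check ik
P1=toolR(180,32,-1);R0=R.from_quat(s['tcp_rot']);print((R0.inv()*R.from_matrix(P1)).as_rotvec())
tgt=np.array([.501,-.17,.084+.08])+.019*P1[:,2]
rv=(R0.inv()*R.from_matrix(P1)).as_rotvec();q=s['qpos'];p0=np.array(s['eef_pos'])
for f in np.linspace(0,1,13):
    pp=p0+(tgt-p0)*f+np.array([0.05,0,.10])*np.sin(np.pi*f); q,c=ik(pp,(R0*R.from_rotvec(rv*f)).as_matrix(),q);print(pp,q,c)
```

```text
t 5.15 pos [0.547  0.2702 0.1491] az -17.2 below 45.1 y [ 0.293   0.9561 -0.002 ] 
q [ 0.5003  0.0861  2.1193 -1.0677  0.6161  0.0336] F [ 0.8893  0.8638 -0.3779] open 0.6974572567348375 33.05858424631879
blue in tool mm 851 [[-18.0615 -31.4763 -47.4949]
 [-12.595   -2.9763 -19.2788]
 [  3.1469  28.7985  12.7073]]
[ 0.0367  1.781  -0.3392]
[0.547  0.2702 0.1491] [ 0.5003  0.086   2.1192 -1.0674  0.6162  0.0333] 6.033547169579266e-23
[0.5548 0.2335 0.1754] [ 0.3887  0.011   2.0895 -0.6871  0.6447 -0.4353] 6.308486601197666e-20
[0.5617 0.1968 0.1999] [ 0.2803 -0.0236  2.0348 -0.4005  0.7619 -0.8046] 8.969519381514139e-23
[0.5668 0.1601 0.221 ] [ 0.1796 -0.0227  1.9645 -0.2264  0.9213 -1.0574] 2.079518042627257e-29
[0.5696 0.1235 0.2373] [ 0.089   0.0052  1.8882 -0.1293  1.0908 -1.2327] 1.4660618841760587e-30
[0.5694 0.0868 0.2477] [ 0.0086  0.0515  1.8141 -0.0802  1.2545 -1.3627] 5.083270965850843e-22
[0.566  0.0501 0.2515] [-0.0625  0.1094  1.748  -0.0631  1.4048 -1.4668] 7.764595280864848e-25
[0.5591 0.0134 0.2485] [-0.126   0.1745  1.6939 -0.0696  1.5383 -1.556 ] 5.139637856657403e-25
[ 0.5489 -0.0233  0.2389] [-0.1834  0.2444  1.6528 -0.0954  1.6533 -1.6367] 2.487369112634247e-24
[ 0.5358 -0.06    0.2234] [-0.2363  0.3185  1.6237 -0.1379  1.7503 -1.7122] 4.5399917938634144e-24
[ 0.5202 -0.0966  0.2031] [-0.2862  0.3972  1.6032 -0.1951  1.8308 -1.7836] 5.383396055603262e-24
[ 0.503  -0.1333  0.1794] [-0.334   0.4813  1.5873 -0.2654  1.8979 -1.8512] 1.9904210183929858e-23
[ 0.4849 -0.17    0.1539] [-0.3807  0.5709  1.5713 -0.3469  1.956  -1.9148] 5.589529930303258e-23
```

View pics/v4.png

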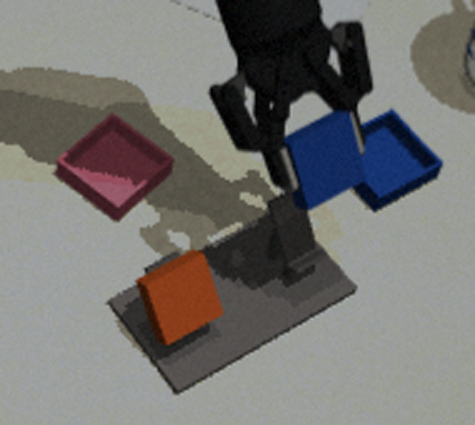

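The dish is lifted and held square, the orange dish is untouched at (180,295), and the large blue dish is still on the bench. Next I'll plan the turn-over arc.

```bash
cat > arc.py <<'E'
from h import *
s=st();R0=R.from_quat(s['tcp_rot']);p0=np.array(s['eef_pos'])
P1=toolR(180,32,-1);R1=R.from_matrix(P1);dc=np.array([-.0036,-.0013,-.0178])
fin=np.array([.494,-.170,.0836])-P1@dc; tgt=fin+[0,0,.06]
print('final tcp',fin)
rv=(R0.inv()*R1).as_rotvec();N=15
def pose(f): return p0+(tgt-p0)*f+np.array([.05,0,.10])*np.sin(np.pi*f), R0*R.from_rotvec(rv*f)
for i in range(0,N,5):
    pa,A=pose(i/N);o=[]
    for j in range(i+1,i+6):
        pb,B=pose(j/N);o+=list(np.r_[A.inv().apply(pb-pa).round(3),(A.inv()*B).as_rotvec().round(3)]+0.)
    print([float(x) for x in o])
E
python3 arc.py
```

```text
t 5.2 pos [0.5493 0.2715 0.1543] az -16.8 below 44.7 y [0.2922 0.9564 0.0029] 
q [ 0.5005  0.0816  2.1148 -1.0672  0.6168  0.0317] F [2.1655 2.3626 1.325 ] open 0.7004549837890591 33.11767583421897
final tcp [ 0.477  -0.1687  0.0772]
[-0.024, -0.026, -0.004, 0.003, 0.119, -0.023, -0.047, -0.053, -0.008, 0.005, 0.238, -0.045, -0.068, -0.08, -0.011, 0.008, 0.358, -0.068, -0.086, -0.107, -0.013, 0.011, 0.477, -0.09, -0.101, -0.134, -0.014, 0.014, 0.596, -0.113]
[-0.006, -0.029, -0.004, 0.003, 0.119, -0.023, -0.01, -0.059, -0.005, 0.005, 0.238, -0.045, -0.011, -0.088, -0.002, 0.008, 0.358, -0.068, -0.008, -0.118, 0.005, 0.011, 0.477, -0.09, -0.003, -0.148, 0.016, 0.014, 0.596, -0.113]
[0.001, -0.029, 0.017, 0.003, 0.119, -0.023, 0.003, -0.059, 0.038, 0.005, 0.238, -0.045, 0.005, -0.088, 0.062, 0.008, 0.358, -0.068, 0.006, -0.117, 0.088, 0.011, 0.477, -0.09, 0.008, -0.146, 0.115, 0.014, 0.596, -0.113]
```

carry_out:
  deltas: [-0.024, -0.026, -0.004, 0.003, 0.119, -0.023, -0.047, -0.053, -0.008, 0.005, 0.238, -0.045, -0.068, -0.08, -0.011, 0.008, 0.358, -0.068, -0.086, -0.107, -0.013, 0.011, 0.477, -0.09, -0.101, -0.134, -0.014, 0.014, 0.596, -0.113]

```text
time: 5.82
eef_pos: [0.5674, 0.1231, 0.2316]
tcp_rot: [0.099, 0.99, -0.041, 0.087]
contact_force: [0.7, 0.1, -0.6]
opening: 0.698
finger_force: 33.1
```

carry_out:
  deltas: [-0.006, -0.029, -0.004, 0.003, 0.119, -0.023, -0.01, -0.059, -0.005, 0.005, 0.238, -0.045, -0.011, -0.088, -0.002, 0.008, 0.358, -0.068, -0.008, -0.118, 0.005, 0.011, 0.477, -0.09, -0.003, -0.148, 0.016, 0.014, 0.596, -0.113]

```text
time: 6.45
eef_pos: [0.5425, -0.0238, 0.2245]
tcp_rot: [0.052, 0.976, -0.023, -0.211]
contact_force: [1.0, -0.0, -0.1]
opening: 0.698
finger_force: 33.1
```

carry_out:
  deltas: [0.001, -0.029, 0.017, 0.003, 0.119, -0.023, 0.003, -0.059, 0.038, 0.005, 0.238, -0.045, 0.005, -0.088, 0.062, 0.008, 0.358, -0.068, 0.006, -0.117, 0.088, 0.011, 0.477, -0.09, 0.008, -0.146, 0.115, 0.014, 0.596, -0.113]

```text
time: 7.08
eef_pos: [0.4741, -0.1703, 0.1315]
tcp_rot: [0.001, 0.872, -0.002, -0.489]
contact_force: [-0.6, 0.0, -0.9]
opening: 0.697
finger_force: 33.1
```

```bash
cat > look.py <<'E'
from h import *
import sys
s=st(); out=[]
for n in ('scene','top','wrist'):
    p,d,s=snap(n,n+sys.argv[1]); hs=cv2.cvtColor(p,cv2.COLOR_RGB2HSV);v,u=np.nonzero((hs[...,0]>100)&(hs[...,0]<130)&(hs[...,1]>120)&(d>0))
    W=pts(n,d,s,np.c_[u,v]);k=np.linalg.norm(W-[.5,-.17,.1],axis=1)<.09;W=W[k]
    if len(W)>30: print(n,len(W),'world',np.percentile(W,[1,50,99],axis=0)*1e3,'tool',R.from_quat(s['tcp_rot']).inv().apply(np.percentile(W,50,axis=0)-s['eef_pos'])*1e3)
    out.append(cv2.imread(f'pics/{n+sys.argv[1]}.png'))
a=cv2.resize(out[0][190:400,130:340],(390,390));b=cv2.resize(out[2],(400,300));c=np.zeros((390,400,3),np.uint8);c[:300]=b
cv2.imwrite(f'pics/L{sys.argv[1]}.png',np.hstack([a,c]))
P1=toolR(180,32,-1);plan(np.array([.477,-.1687,.0772]),P1,5)
E
python3 look.py 5
```

```text
t 7.075 pos [ 0.4741 -0.1703  0.1315] az -179.8 below 31.4 y [-0.0008  1.     -0.0039] 
q [-0.3853  0.5863  1.601  -0.3513  1.921  -1.9014] F [-0.5577  0.0022 -0.9451] open 0.6971971091005845 33.112921800347976
scene 927 world [[ 459.6834 -195.9188  117.2911]
 [ 486.5092 -164.3493  130.7861]
 [ 520.0734 -140.0996  171.3403]] tool [ -7.079    5.9848 -10.2024]
wrist 13771 world [[ 458.7875 -200.5425  116.2242]
 [ 494.5479 -170.8526  131.9511]
 [ 519.2676 -141.2003  155.4269]] tool [ -7.7803  -0.4024 -22.4959]
total mm 52.35905540531674 deg 0.7467742288097224
[-0.009, 0.0, 0.005, 0.0, -0.003, 0.0, -0.019, 0.0, 0.009, 0.0, -0.005, -0.001, -0.028, 0.0, 0.014, 0.001, -0.008, -0.001, -0.037, 0.001, 0.019, 0.001, -0.01, -0.002, -0.047, 0.001, 0.023, 0.001, -0.013, -0.002]
```

View pics/L5.png

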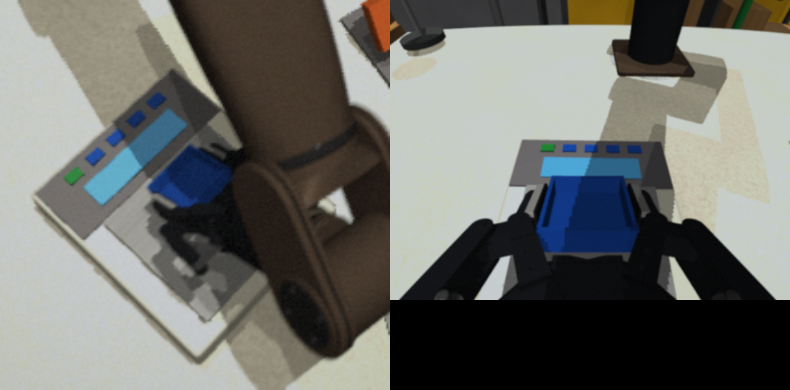

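The dish is now open side up, tilted about 27°, over the middle of the pan (wrist view (588,215)), and the body is clear. Lowering to about 5 mm above the pan.

carry_out:
  deltas: [-0.009, 0, 0.005, 0, -0.003, 0, -0.019, 0, 0.009, 0, -0.005, -0.001, -0.028, 0, 0.014, 0.001, -0.008, -0.001, -0.037, 0, 0.019, 0.001, -0.01, -0.002, -0.042, 0, 0.021, 0.001, -0.013, -0.002]

```text
time: 7.85
eef_pos: [0.4786, -0.1688, 0.0855]
tcp_rot: [-0.001, 0.876, -0.001, -0.482]
contact_force: [-0.7, 0.0, -0.7]
opening: 0.7
finger_force: 33.1
```

Run:
```python
from h import *
s=st();P1=toolR(180,32,-1);plan(np.array([.477,-.1695,.0772]),P1,5)
print(R.from_quat(s['tcp_rot']).inv().apply([0,0,-.001]))
```

```text
t 7.85 pos [ 0.4786 -0.1688  0.0855] az -179.8 below 32.4 y [-0.0027  1.     -0.0014] 
q [-0.3819  0.6503  1.5958 -0.3368  1.8509 -1.8794] F [-0.6523  0.0085 -0.6701] open 0.7003935397614701 33.09716628282331
total mm 8.497584874267949 deg 0.3960775639496687
[-0.001, 0.0, 0.001, -0.001, 0.001, 0.0, -0.002, 0.0, 0.002, -0.001, 0.002, 0.0, -0.004, 0.0, 0.003, -0.002, 0.004, 0.0, -0.005, -0.001, 0.005, -0.002, 0.005, 0.0, -0.006, -0.001, 0.006, -0.003, 0.006, 0.0]
[-0.0008  0.      0.0005]
```

carry_out:
  deltas: [-0.0015, 0, 0.0015, 0, 0, 0, -0.003, 0, 0.003, 0, 0, 0, -0.0042, 0, 0.0038, 0, 0, 0, -0.005, 0, 0.0045, 0, 0, 0, -0.005, 0, 0.0045, 0, 0, 0]

```text
time: 8.48
eef_pos: [0.4777, -0.1691, 0.0797]
tcp_rot: [-0.001, 0.876, -0.001, -0.482]
contact_force: [-0.1, -0.4, -1.3]
opening: 0.698
finger_force: 33.1
```

Now 0.5 mm steps down until contact.

carry_out:
  deltas: [-0.0004, 0, 0.0003, 0, 0, 0, -0.0008, 0, 0.0005, 0, 0, 0, -0.0012, 0, 0.0008, 0, 0, 0, -0.0016, 0, 0.001, 0, 0, 0]

```text
time: 8.98
eef_pos: [0.4778, -0.1691, 0.0789]
tcp_rot: [-0.0, 0.876, -0.001, -0.482]
contact_force: [-0.8, 0.9, 5.4]
opening: 0.697
finger_force: 33.3
```

Contact: 5 N upward with the lower edge on the pan. Releasing.

carry_out:
  deltas: [-0.001, 0, 0.0006, 0, 0, 0, -0.001, 0, 0.0006, 0, 0, 0, -0.001, 0, 0.0006, 0, 0, 0, -0.001, 0, 0.0006, 0, 0, 0, -0.001, 0, 0.0006, 0, 0, 0]
  grip: 100

```text
time: 9.6
eef_pos: [0.4777, -0.1691, 0.0765]
tcp_rot: [-0.001, 0.876, -0.001, -0.482]
contact_force: [-0.3, -0.4, 0.7]
opening: 1.002
finger_force: 0.0
```

```bash
python3 look.py 6
```

```text
t 9.6 pos [ 0.4777 -0.1691  0.0765] az -179.8 below 32.4 y [-0.0024  1.     -0.0018] 
q [-0.3828  0.6619  1.5973 -0.3361  1.8375 -1.8751] F [-0.3063 -0.4424  0.732 ] open 1.002451846717444 0.0
scene 817 world [[ 471.736  -199.4958   61.3027]
 [ 492.4367 -167.5175   65.9207]
 [ 533.689  -140.3832  124.5148]] tool [-16.8389   1.5651  -6.7246]
wrist 12809 world [[ 473.9446 -199.1294   65.5725]
 [ 500.9429 -169.5469   67.4497]
 [ 536.808  -139.8637  127.3626]] tool [-20.1575  -0.483  -14.6767]
total mm 1.0483220747291453 deg 0.43323504443306005
[0.0, 0.0, 0.0, -0.001, 0.001, 0.0, 0.0, 0.0, 0.0, -0.001, 0.003, 0.0, 0.001, 0.0, 0.0, -0.002, 0.004, 0.0, 0.001, 0.0, 0.0, -0.002, 0.006, 0.0, 0.001, 0.0, 0.0, -0.003, 0.007, 0.0]
```

View pics/L6.png

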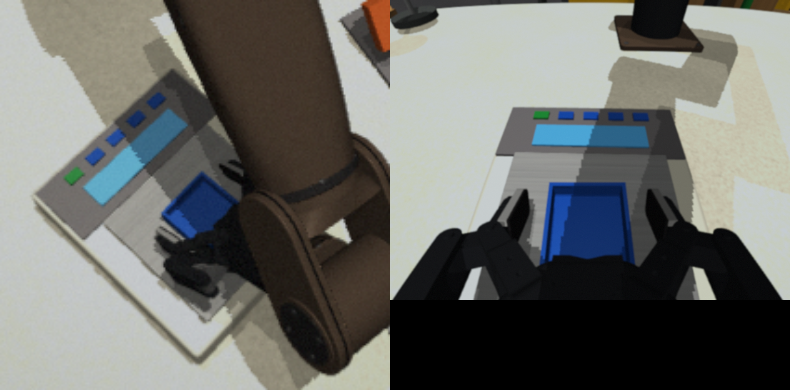

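The dish is flat and open side up: its floor is level at z≈66 mm and its centre is near (0.503, -0.170). The fingers stand clear on both sides, at wrist view (515,225) and (660,215). Backing off along the fingers and upward.

carry_out:
  deltas: [0.002, 0, -0.012, 0, 0, 0, 0.006, 0, -0.03, 0, 0, 0, 0.012, 0, -0.055, 0, 0, 0, 0.025, 0, -0.085, 0, 0, 0, 0.045, 0, -0.12, 0, 0, 0]

```text
time: 10.38
eef_pos: [0.556, -0.1686, 0.1802]
tcp_rot: [-0.001, 0.876, -0.001, -0.482]
contact_force: [0.5, -0.7, 0.3]
opening: 0.997
finger_force: 0.0
```

carry_out:
  deltas: [0.03, 0, -0.02, 0, 0, 0, 0.06, 0, -0.04, 0, 0, 0, 0.06, 0, -0.04, 0, 0, 0]

```text
time: 10.75
eef_pos: [0.5587, -0.1689, 0.256]
tcp_rot: [0.0, 0.878, -0.003, -0.478]
contact_force: [1.0, 0.0, 0.1]
opening: 0.999
finger_force: 0.0
```

```bash
python3 look.py 7 | head -20
python3 - <<'E'
from h import *
z=np.load('scene7.npz');hs=cv2.cvtColor(z['p'],cv2.COLOR_RGB2HSV)
m=(hs[...,0]<20)&(hs[...,1]>120);m[:170]=0;m[225:]=0;m[:,:320]=0;m[:,362:]=0
v,u=np.nonzero(m);P=pts('scene',z['d'],None,np.c_[u,v]);print('orange',len(P),np.median(P,0))
E
```

```text
t 10.75 pos [ 0.5587 -0.1689  0.256 ] az -179.7 below 32.9 y [-0.0026  1.     -0.0053] 
q [-0.3437  0.5963  1.324  -0.3531  2.1593 -1.9618] F [0.962  0.0216 0.1453] open 0.9990863934767742 0.0
scene 934 world [[ 472.0958 -199.3648   61.0905]
 [ 496.0725 -164.7264   66.2642]
 [ 531.7766 -140.5169   82.6638]] tool [-125.2732    5.3882  155.6624]
wrist 2843 world [[ 473.7306 -198.5815   65.2257]
 [ 502.7106 -169.6291   67.5268]
 [ 532.988  -140.55     83.1878]] tool [-125.8873   -0.5455  144.7505]
total mm 190.4847724930018 deg 0.39808898086701
[-0.021, 0.0, 0.032, -0.001, 0.001, 0.0, -0.041, 0.0, 0.064, -0.001, 0.003, 0.0, -0.062, 0.0, 0.096, -0.002, 0.004, 0.0, -0.083, 0.0, 0.128, -0.002, 0.005, 0.0, -0.104, 0.0, 0.16, -0.003, 0.006, 0.0]
orange 240 [0.5123 0.1681 0.0697]
```

View pics/L7.png

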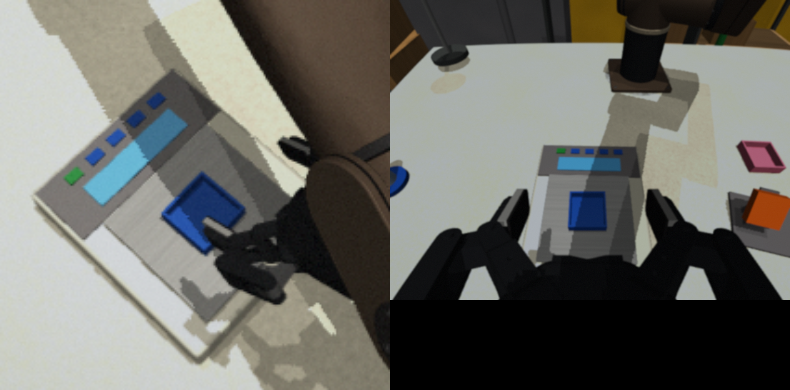

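The dish sits flat and open in the middle of the pan, with its centre at about (0.503, -0.170) against the pan's (0.501, -0.170). The orange dish is still on its support at wrist view (768,208), and the robot is touching nothing.

```bash
python3 -c "
from plant import ctrl
print(ctrl.sign_off())"
```

```text
the job is handed in; nothing more can be done
None
```

The blue dish is flat and open side up on the pan, about 2 mm from its middle, and released; the orange dish is still on the rack, and the job was handed in at about 11 s.

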